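Find the worn coupon and feed it to the wear-track scanner

TASK

Three look-alike steel coupons lean against the left side of the V-shaped cradle with their backs hidden. Tip all three over onto the right side of the cradle so that their backs show, then take out the one with the ring-shaped wear track in its back and stand it upright in the scanner's guide, before the throat, with the track facing the tall black optical head at the rear. Push it through the throat fully home against the end stop with the wooden push stick, and put the stick back in its two rests; leave the other two coupons turned over in the cradle, drop none of them and do not disturb the other things on the table.

Things in the scene. Friction and masses are not known exactly. Their poses are not given: they have to be found in the camera images.
- cradle: fixed cradle, an open V of folded steel sheet along its x on a 232 x 74 mm foot; origin under its centre, +y to its left. Fold 16 mm above the table; each slope leans 37 deg from vertical, 40 mm long, its top edge at y 24, z 48 mm; a leaning coupon stands 26 mm past it. Stations x -70, 0, +70 mm with low dividers. Coupon leaning left: centre y +17.5, z 47 mm, top edge about y +40, z 70.
- turned_place (a point): centre of a coupon turned over in the middle station: cradle y -18, z 47 mm (other stations 70 mm along x), leaning 37 to 45 degrees from vertical. A sideways push above the slope, from the left, carries a coupon past upright (then 82 mm high), and about 20 degrees on it drops onto the right slope, its back facing left and up
- worn_coupon: flat ground-steel coupon, 50 mm wide (x), 9 thick (y), 65 tall (z), 0.14 to 0.28 kg, origin at its centre; +y out of its back, +z to its top edge. At the start it leans on the cradle's left slope, back down and hidden. The one to find: its back has a ring-shaped wear groove, 40 mm outside, 29 mm inside, 1.8 mm deep. Its station varies.
- plain_coupon_1: flat ground-steel coupon, 50 mm wide (x), 9 thick (y), 65 tall (z), 0.14 to 0.28 kg, origin at its centre; +y out of its back, +z to its top edge. At the start it leans on the cradle's left slope, back down and hidden. One of two coupons with a plain smooth back; which station it stands in varies.
- plain_coupon_2: flat ground-steel coupon, 50 mm wide (x), 9 thick (y), 65 tall (z), 0.14 to 0.28 kg, origin at its centre; +y out of its back, +z to its top edge. At the start it leans on the cradle's left slope, back down and hidden. One of two coupons with a plain smooth back; which station it stands in varies.
- wear_track (a point): centre of the wear ring on the worn coupon's back face: 4.5 mm along the coupon's +y from its centre
- scanner: fixed scanner on a base plate 165 x 305 x 8 mm; origin on the table under the throat mouth, +x to the rear, +y out of the throat along the guide. Guide: two rails along y up to y +150 mm, 11 mm apart, flared to 17 mm at the top, tops 30 mm and floor 8 mm above the table. Housing y 0 to -125, roof 90 mm high; black optical head behind the throat, 130 mm high.
- throat (a point): middle of the throat mouth, 55 mm above the table. The throat is 20 mm wide above the rails (flared at the mouth) and 80 mm high, too narrow for fingers; the rails run on inside to the end stop at scanner y -70 mm. A 10 mm sight slot in the roof lies over the guide
- guide_place (a point): centre of a coupon set down upright in the guide before the throat: scanner x 0, y +60, z 40.5 mm (bottom edge on the guide floor); y 35 to 90 mm serves. The coupon's +y must point to scanner +x. It has 2 mm play and may lean 5 degrees when let go
- home_place (a point): centre of the coupon when fully home against the end stop: scanner x 0, y -45, z 40.5 mm; its rear edge is then 20 mm inside the throat
- push_stick: loose wooden push stick, 0.06 kg: bar 10 mm wide (x), 170 long (y), 18 high (z), origin at the middle of the bar; the -y end pushes; a thicker grip (16 x 36 x 24 mm) at the +y end. Hold it across the bar near its middle with the fingertips above the rails. It starts in its rests, parallel to the guide, pushing end towards scanner -y; its origin stays 45 mm above the table for pushing
- stick_toe (a point): middle of the toe's flat pushing face, at stick y -85, z -19 mm. The toe is 6 mm wide, 22 mm long along the stick and reaches 31 mm below the stick's origin, flush with the bar's end; it runs between the rails, 6 mm above the guide floor while the bar runs 6 mm above the rails
- stick_place (a point): where the stick's origin lies in its rests: scanner x -60, y +85, z 45 mm. The rests are two posts at y +35 and +120 mm with notches 16 mm wide and 11 mm deep, their cheeks 47 mm above the table
- stopwatch: bystander: black stopwatch, 70x58x17 mm, origin under its centre
- marker: bystander: marker pen, 18x132x19 mm
- tweezers: bystander: steel tweezers, 16x120x10 mm
- sample_tin_1: bystander: round tin, 66x23 mm
- sample_tin_2: bystander: round tin, 66x29 mm
There are look-alikes about, which are no part of the job. What is shaped like the worn_coupon but turquoise is not meant. What is shaped like the plain_coupon_2 but orange is not meant.

How it is judged:
On the way, in this order (a step that is already met when the one before it is completed fails the run):
1. all three coupons are tipped over onto the right slope of the cradle, backs up (angle between each of worn_coupon, plain_coupon_1, plain_coupon_2's own y axis and vertical below 1.15 rad and z of worn_coupon in the frame of cradle between 0.03 and 0.06 m and x of worn_coupon in the frame of cradle between -0.12 and 0.12 m and y of worn_coupon in the frame of cradle between -0.04 and 0 m and z of plain_coupon_1 in the frame of cradle between 0.03 and 0.06 m and x of plain_coupon_1 in the frame of cradle between -0.12 and 0.12 m and y of plain_coupon_1 in the frame of cradle between -0.04 and 0 m and z of plain_coupon_2 in the frame of cradle between 0.03 and 0.06 m and x of plain_coupon_2 in the frame of cradle between -0.12 and 0.12 m and y of plain_coupon_2 in the frame of cradle between -0.04 and 0 m), for 0.2 s.
2. the worn coupon stands upright in the guide before the throat, its track towards the optical head, and let go (y of worn_coupon in the frame of scanner between 0.03 and 0.095 m and x of worn_coupon in the frame of scanner between -0.005 and 0.005 m and z of worn_coupon in the frame of scanner below 0.046 m and angle between worn_coupon's own z axis and vertical below 0.16 rad and x of wear_track in the frame of scanner above 0.001 m and contact force between worn_coupon and the fingers below 0.05 N), for 0.2 s.
3. the push stick drives it through the throat (y of worn_coupon in the frame of scanner between -0.052 and 0.02 m and x of worn_coupon in the frame of scanner between -0.005 and 0.005 m and z of worn_coupon in the frame of scanner below 0.046 m and angle between worn_coupon's own z axis and vertical below 0.16 rad and x of wear_track in the frame of scanner above 0.001 m and contact force between worn_coupon and push_stick above 0.1 N).
At the end, for the whole second after the job is handed in: The worn coupon stands upright (within 9 degrees) in the guide, fully home against the end stop (within 5 mm), track towards the optical head; the stick lies in its rests within 15 mm and 6 degrees of its place; both plain coupons lie turned over on the cradle's right slope; everything is at rest (y of worn_coupon in the frame of scanner between -0.051 and -0.04 m and x of worn_coupon in the frame of scanner between -0.005 and 0.005 m and z of worn_coupon in the frame of scanner below 0.046 m and angle between worn_coupon's own z axis and vertical below 0.16 rad and x of wear_track in the frame of scanner above 0.001 m and angle between each of plain_coupon_1, plain_coupon_2's own y axis and vertical below 1.15 rad and z of plain_coupon_1 in the frame of cradle between 0.03 and 0.06 m and x of plain_coupon_1 in the frame of cradle between -0.12 and 0.12 m and y of plain_coupon_1 in the frame of cradle between -0.04 and 0 m and z of plain_coupon_2 in the frame of cradle between 0.03 and 0.06 m and x of plain_coupon_2 in the frame of cradle between -0.12 and 0.12 m and y of plain_coupon_2 in the frame of cradle between -0.04 and 0 m and horizontal distance between push_stick and stick_place below 0.015 m and z of push_stick in the frame of scanner below 0.05 m and angle between the y axis of push_stick and the y axis of scanner, either way round below 0.1 rad and linear speed of each of worn_coupon, push_stick, plain_coupon_1, plain_coupon_2 below 0.01 m/s); the robot touches nothing.
It fails at once if a bystander is moved more than 30 mm (distance of any of stopwatch, marker, tweezers, sample_tin_1, sample_tin_2 from where it was at the start of the episode above 0.03 m).
It fails at once if a coupon is dropped off the cradle or scanner onto the table (height (world z) of any of worn_coupon, plain_coupon_1, plain_coupon_2 below 0.03 m).
It also fails if it takes over 69 s, if anything falls off the work surface, if the arm or the gripper's body presses on something with over 40 N, if the wrist force passes 120 N, or if a joint passes its speed limit or range.

ROBOT

A 6-joint arm with a two-finger parallel gripper is mounted at the origin on a cart in front of the work surface, level with it; the furniture and walls round the work are solid. World frame = base frame: x ahead of the robot, y to its left, z up, the work surface at z = 0. Lengths are in m, angles in rad, forces in N, time in s.
With the tool pointing down it reaches from about 0.275 to 0.725 m from the base axis. Payload 5.6 kg.
Tool frame: the origin (TCP) lies at the very end of the fingers, on their centre line; the grasp point (between the pads) lies 19 mm behind it; z points along the fingers, y is the line along which they close (so a half turn about z gives the same grasp; the last joint's range is limited). The gripper opens to 85 mm and grips with 20 to 120 N. Pads are 22 mm wide; open, the fingers measure 114 mm over their backs; the gripper's body (76 mm by 85 mm) begins 54 mm behind the grasp point. The pads swing forward as they close: fully open they stand 13 mm farther back than shut.
Start: joints at [-0.836, 0.255, 0.108, 0, -1.424, -0.285], TCP at [0.239, -0.495, 0.231] pointing down, gripper open.
Joint ranges: [-2.95, 2.95], [-1.21, 1.97], [-1.09, 1.5], [-2.87, 1.71], [-2.94, -0.07], [-3.05, 3.05]. Speed limits (rad/s): [2.57, 2.57, 3.14, 3.14, 3.14, 3.14].

INTERFACE

Orientations are given as a 3x3 rotation matrix whose columns are the frame's x, y, z axes.
In Python, from cell import r gives the robot as it stands. The module is installed in compiled form; this text tells all that it offers. Calls block until the motion is done:
- r.move_to(position, orientation): joint-space move of the TCP to a pose.
- r.line_to(position, ori=None, feed=0.15, f_stop=None): straight line of the TCP; ori=None keeps the orientation; feed is the mean speed in m/s. With f_stop (N) it stops when the force on the tool has changed by that much, and returns True; else False.
- r.set_joints(angles): joint-space move.
- r.gripper_to(opening): opening from 0.0 (shut) to 1.0 (fully open); the grip force is fixed at half the most; returns when the fingers have stopped.
- r.dwell(seconds).
- r.ik(position, orientation): joint angles nearest the present ones, or None.
- r.observe(): the state.
- r.snapshot(name): name is "scene" or "top" or "wrist"; returns a dict with "image" (400x640x3 uint8, blue, green, red), "fov_y" (degrees; the focal length in pixels is half the picture's height over the tangent of half this angle, whatever the lens; pixels are square), "cx", "cy" (the principal point, pixels), "xyz" and "attitude" of the camera in the world. Camera axes: x right, y down, z forward; pixel columns grow to the right and rows downward; lengths in m; the calibration is good to about 2 mm. A picture is of the moment at which its call begins. There is no depth.
A pose or a line that the arm cannot do raises r.IKError and nothing moves.
- r.job_done(): hands the job in; it is judged then, once.
The state is a dict: "t": time; "joints": joint angles; "qd": joint speeds; "joint_torque": joint torques, N m; "eef_pos": TCP position; "tool_rot": TCP orientation; "force": force on the tool from outside, world axes, zero at the start; "ft_torque": the same for the moment, N m; "width": opening from 0.0 (shut) to 1.0 (fully open); "gripper_force": force on a finger pad.
Only numpy, scipy, OpenCV 4.12 (cv2) and the standard library are available. Lean on these libraries where they do the work, as an engineer would, in place of code of your own. Each camera call takes 0.05 s, during which the arm holds its last target. There are 200 camera calls.

## Working session

There is one attempt and no reset: what is moved stays moved. The work goes in short steps, each a Python script; the robot and the scene stay as the last script left them, time stands still between calls to the robot, and variables do not carry over. Pictures are saved under pics/ and viewed, at most 10 in all, crops included, and the job is handed in when it is done.

```bash
mkdir -p pics; ls
python3 - <<'E'
from cell import r
import cv2, numpy as np
for n in ("scene","top"):
    s=r.snapshot(n); cv2.imwrite(f"pics/{n}0.png",s["image"]); print(n,s["fov_y"],s["cx"],s["cy"],s["xyz"],np.round(s["attitude"],4).tolist())
o=r.observe(); print(o)
E
```

```text
pics
scene 49.632686383953384 330.93159982221397 203.19005141430063 [0.01364148 0.67048517 0.73228371] [[-0.714, -0.4444, 0.541], [-0.6998, 0.4282, -0.5718], [0.0225, -0.7868, -0.6167]]
top 47.5748018580565 318.23302159920286 205.16892756766825 [0.5059144  0.04226359 1.23641135] [[-0.0118, -0.9981, 0.061], [-0.9996, 0.0134, 0.0252], [-0.026, -0.0607, -0.9978]]
{'t': 0.1, 'joints': array([-8.36356509e-01,  2.55706306e-01,  1.07129641e-01, -3.97564827e-04,
       -1.42390734e+00, -2.84588733e-01]), 'qd': array([-0.00021877, -0.00036463,  0.00307143,  0.00118537, -0.00055332,
       -0.00051595]), 'joint_torque': array([-3.61934290e-03, -3.87606311e+01,  2.38471931e+01,  5.37794888e+00,
       -3.82802915e-03, -1.43480321e-05]), 'eef_pos': array([ 0.23900048, -0.49486623,  0.23047854]), 'tool_rot': array([[-9.00537269e-01, -4.34778015e-01, -8.39129621e-04],
       [-4.34778814e-01,  9.00535998e-01,  1.51616536e-03],
       [ 9.64710642e-05,  1.73019920e-03, -9.99998499e-01]]), 'force': array([ 0.5522082 ,  0.48048368, -0.2619554 ]), 'ft_torque': array([ 0.00215048, -0.00721185, -0.04608687]), 'gripper_force': 0.0, 'width': 0.9995879406357954}
```

View pics/top0.png

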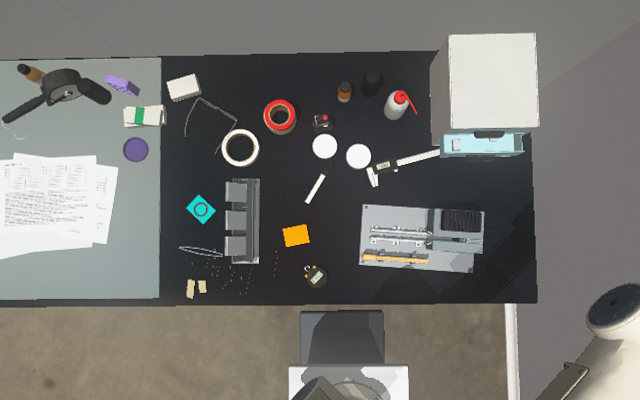

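View pics/scene0.png

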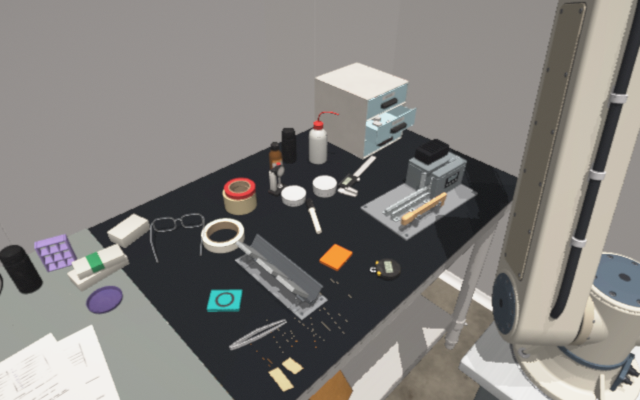

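The top view shows the cradle at about (242,220), with the coupons leaning towards image left (world +y). The scanner is at about (420,237): guide at (370–430,235), optical head at (462,220), stick at (395,257). The bystanders are clear of both. Next I'll use the wrist camera for close views.

```bash
cat > h.py <<'E'
from cell import r
import cv2, numpy as np
def K(s): f=200/np.tan(np.radians(s["fov_y"])/2); return f
def ray(s,p):
    f=K(s); d=np.array([(p[0]-s["cx"])/f,(p[1]-s["cy"])/f,1]); return np.array(s["attitude"])@d
def atz(s,p,z):
    d=ray(s,p); c=np.array(s["xyz"]); return c+d*(z-c[2])/d[2]
def tri(obs):
    A=np.zeros((3,3));b=np.zeros(3)
    for s,p in obs:
        d=ray(s,p);d/=np.linalg.norm(d);P=np.eye(3)-np.outer(d,d);A+=P;b+=P@np.array(s["xyz"])
    return np.linalg.solve(A,b)
def proj(s,X):
    c=np.array(s["attitude"]).T@(np.array(X)-s["xyz"]); return K(s)*c[:2]/c[2]+[s["cx"],s["cy"]]
def down(a):  # tool y axis at angle a from world x, pointing down
    y=np.array([np.cos(a),np.sin(a),0]);z=np.array([0,0,-1.]);return np.column_stack([np.cross(y,z),y,z])
def snap(name,fn):
    import pickle
    s=r.snapshot(name); cv2.imwrite(f"pics/{fn}.png",s["image"]); pickle.dump(s,open(f"pics/{fn}.pkl","wb")); return s
def load(fn):
    import pickle; return pickle.load(open(f"pics/{fn}.pkl","rb"))
E
python3 - <<'E'
from h import *
s=r.snapshot("top")
for n,p,z in [("cradle a",(242,180),.03),("cradle b",(242,262),.03),("throat",(430,238),.03),("guide end",(370,233),.03),("stick",(395,257),.05),("turq",(201,209),0),("watch",(316,276),0),("orange",(296,235),0)]: print(n,atz(s,p,z).round(3))
s=r.snapshot("wrist");R=r.observe()["tool_rot"];print(s["fov_y"],s["cx"],s["cy"]);print((R.T@(s["xyz"]-r.observe()["eef_pos"])).round(4),(R.T@s["attitude"]).round(3))
for a in (0,np.pi/2,-np.pi/2):
  for p in ([.45,.22,.3],[.43,-.25,.3]):
    print(a,p,r.ik(p,down(a)))
E
```

```text
cradle a [0.65  0.277 0.03 ]
cradle b [0.431 0.277 0.03 ]
throat [ 0.489 -0.221  0.03 ]
guide end [ 0.504 -0.063  0.03 ]
stick [ 0.441 -0.125  0.05 ]
turq [0.575 0.396 0.   ]
watch [0.39  0.082 0.   ]
orange [0.501 0.135 0.   ]
70.58356117880321 315.6315257976398 198.18479759821633
[ 0.0679  0.0003 -0.1423] [[ 0.    -0.964 -0.267]
 [ 1.     0.    -0.001]
 [ 0.001 -0.267  0.964]]
0 [0.45, 0.22, 0.3] [ 0.76806761  0.14591925  0.14275969  0.         -1.56763678  2.37352504]
0 [0.43, -0.25, 0.3] [-0.21099413  0.13877032  0.13429318  0.         -1.5663192  -2.93059852]
1.5707963267948966 [0.45, 0.22, 0.3] [ 0.76806761  0.14591925  0.14275969  0.         -1.56763678 -2.33886394]
1.5707963267948966 [0.43, -0.25, 0.3] [-0.21099413  0.13877032  0.13429318  0.         -1.5663192  -1.35980219]
-1.5707963267948966 [0.45, 0.22, 0.3] [ 0.76806761  0.14591925  0.14275969  0.         -1.56763678  0.80272871]
-1.5707963267948966 [0.43, -0.25, 0.3] [-0.21099413  0.13877032  0.13429318  0.         -1.5663192   1.78179046]
```

Run:
```python
from h import *
for fn,p,a in [("s1",[.47,-.11,.17],np.pi/2),("s2",[.41,-.16,.17],np.pi/2),("c1",[.54,.22,.2],0),("c2",[.54,.32,.2],0)]:
    try:
        r.move_to(p,down(a)); snap("wrist",fn); print(fn,r.observe()["t"],r.observe()["eef_pos"].round(4))
    except r.IKError as e: print(fn,"IK",e)
for a,b in (("s1","s2"),("c1","c2")):
    i=[cv2.imread(f"pics/{k}.png")[:,:] for k in (a,b)]
    cv2.imwrite(f"pics/{a}{b}.png",cv2.resize(np.vstack(i),(480*1,600)))
    print(a)
```

```text
s1 1.9083 [ 0.47   -0.1107  0.1701]
s2 2.3667 [ 0.4099 -0.1607  0.1703]
c1 5.7833 [0.54   0.2198 0.2   ]
c2 6.3167 [0.54   0.32   0.1999]
s1
c1
```

View pics/s1.png

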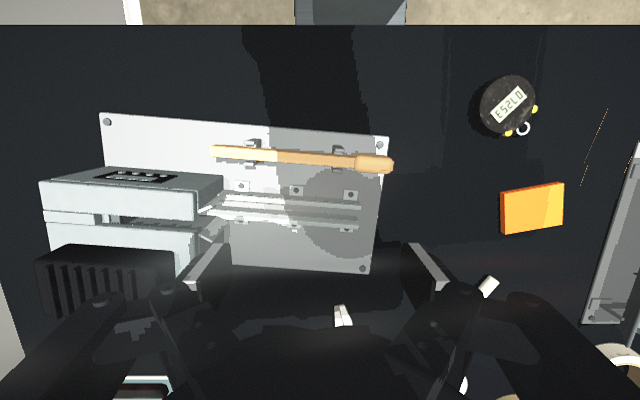

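View pics/c1.png

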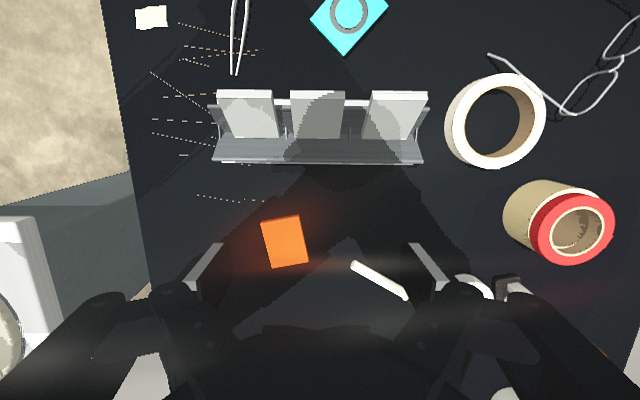

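In s1 the base plate corners are at about (100,113), (389,136) and (369,274). The rails run from (225,213) to (360,213), and the stick from (212,150) to (393,163). In c1 the cradle spans (211–428, 90–165), with coupon tops at y≈92. Next I'll enlarge the crops to get precise points.

Run:
```python
from h import *
s1,s2,c1,c2=[load(k) for k in ("s1","s2","c1","c2")]
# where plate corners of s1 land in s2
for p in [(100,113),(389,136),(369,274)]:
    X=atz(s1,p,.008);print(X.round(4),proj(s2,X).round(0))
for p,z in [((211,163),.048),((423,165),.048),((216,90),.07),((428,92),.07)]:
    X=atz(c1,p,z);print(X.round(4),proj(c2,X).round(0))
a=s1["image"][130:250,200:400]
def up(im,w,h): return cv2.resize(im,(w,h),interpolation=cv2.INTER_CUBIC)
b=[np.array(proj(s2,atz(s1,p,.02))) for p in ((200,130),(400,250))];print(b)
x0,y0=(np.minimum(*b)).astype(int);x0=int(np.clip(x0,0,440));y0=int(np.clip(y0-10,0,280));print("s2 crop",x0,y0)
cv2.imwrite("pics/sz.png",np.vstack([up(a,800,480)[:300*1+0] if 0 else up(a[20:95],800,300),up(s2["image"][y0:y0+75,x0:x0+200],800,300)]))
```

```text
[ 0.3954 -0.3337  0.008 ] [158. 171.]
[ 0.4187 -0.0335  0.008 ] [431. 192.]
[ 0.5818 -0.0463  0.008 ] [407. 316.]
[0.4303 0.2437 0.048 ] [220. 251.]
[0.6522 0.2416 0.048 ] [414. 253.]
[0.4497 0.3133 0.07  ] [226. 197.]
[0.6416 0.3115 0.07  ] [418. 200.]
[array([253.80851697, 188.61174208]), array([438.67374923, 296.28154582])]
s2 crop 253 178
```

View pics/sz.png

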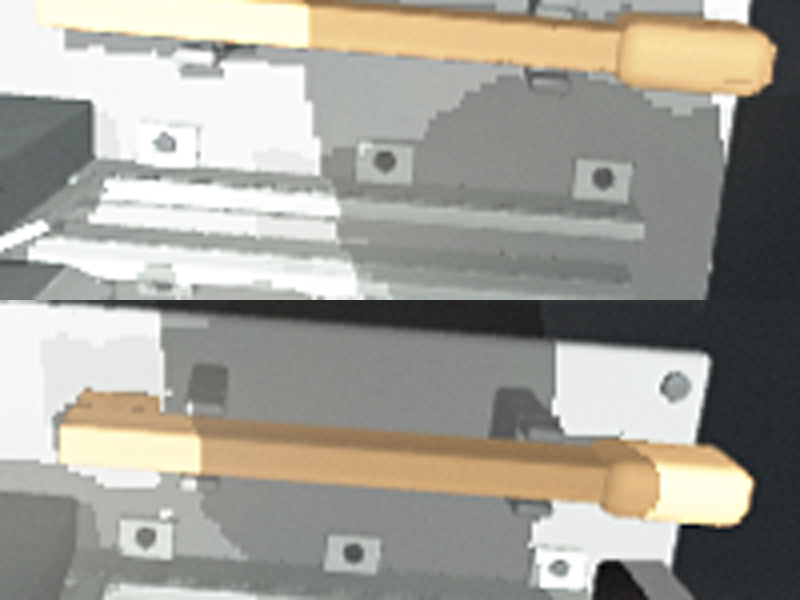

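The screw tabs, rails and stick show clearly: in s1 the near rail ends at about (361,205) and the stick grip at about (393,165). I'll overlay the cradle model on c1 and c2 to check its pose.

Run:
```python
from h import *
out=[]
C=np.array([.5445,.269]);yaw=np.radians(-.5)
def W(p): c,s=np.cos(yaw),np.sin(yaw);return np.array([C[0]+c*p[0]-s*p[1],C[1]+s*p[0]+c*p[1],p[2]])
for k in ("c1","c2"):
    s=load(k);sc=4
    pts=[proj(s,W(p)) for p in [(-.116,-.037,0),(.116,-.037,0),(-.116,.04,.07),(.116,.04,.07)]]
    pts=np.array(pts);x0=int(pts[:,0].min()-6);y0=int(pts[:,1].min()-6);w=240;h=90
    x0=max(0,min(x0,640-w));
    im=cv2.resize(s["image"][y0:y0+h,x0:x0+w],None,fx=10/3,fy=10/3,interpolation=cv2.INTER_CUBIC)
    def L(a,b,col): 
        q=[tuple(((proj(s,W(p))-[x0,y0]+.5)*10/3).astype(int)) for p in (a,b)];cv2.line(im,*[tuple(map(int,t)) for t in q],col,1)
    for y in (-.037,.037): L((-.116,y,.0),(.116,y,.0),(0,0,255))
    for x in (-.116,.116): L((x,-.037,0),(x,.037,0),(0,0,255))
    for y in (-.024,.024): L((-.11,y,.048),(.11,y,.048),(0,255,0))
    for x in (-.07,0,.07):
        for dx in (-.025,.025): L((x+dx,.04,.07),(x+dx,.0,.02),(255,0,0))
        L((x-.025,.04,.07),(x+.025,.04,.07),(255,0,0))
    print(k,x0,y0);out.append(im)
cv2.imwrite("pics/cz.png",np.vstack(out))
```

```text
c1 187 87
c2 199 194
```

View pics/cz.png

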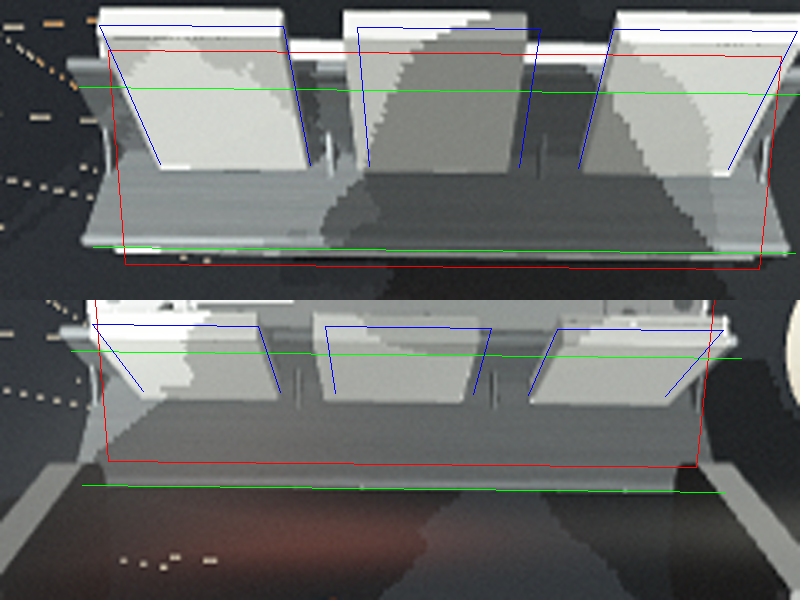

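The right slope edge matches the model to about 1–3 px. The coupons sit roughly 3–6 px further +y than drawn, so the cradle centre is about (0.5435, 0.2725). Tipping only needs a few millimetres, so I'll go ahead with it, using a force stop, and then look.

Run:
```python
from h import *
r.gripper_to(0.0)
D=down(0);yc=.2725
for x in (.4735,.5425,.6135):
    r.move_to([x,yc+.066,.11],D)
    a=r.line_to([x,yc+.066,.059],feed=.15,f_stop=15)
    b=r.line_to([x,yc-.004,.059],feed=.06,f_stop=18)
    o=r.observe();print(x,a,b,o["eef_pos"].round(4),o["force"].round(1),round(o["t"],2))
    r.line_to([x,o["eef_pos"][1]+.012,.059],feed=.15)
    r.line_to([x,o["eef_pos"][1]+.012,.11],feed=.25)
r.move_to([.5435,.22,.2],D); snap("wrist","t1")
r.move_to([.5435,.16,.2],D); snap("wrist","t2")
ims=[]
for k,(dy) in (("t1",0),("t2",0)):
    s=load(k);q=proj(s,[.5435,.26,.05]);x0,y0=(q-[120,45]).astype(int);y0=max(0,y0);x0=min(x0,400);print(k,x0,y0,r.observe()["t"])
    ims.append(cv2.resize(s["image"][y0:y0+90,x0:x0+240],(800,300),interpolation=cv2.INTER_CUBIC))
cv2.imwrite("pics/tz.png",np.vstack(ims))
```

```text
0.4735 False False [0.4735 0.2688 0.059 ] [-0.8 -0.  -0.9] 9.42
0.5425 False False [0.5425 0.2688 0.059 ] [ 0.6 -0.1  0.8] 12.28
0.6135 False False [0.6135 0.2688 0.0589] [-0.   0.2 -0.3] 15.14
t1 196 102 16.775
t2 196 38 16.775
```

View pics/tz.png

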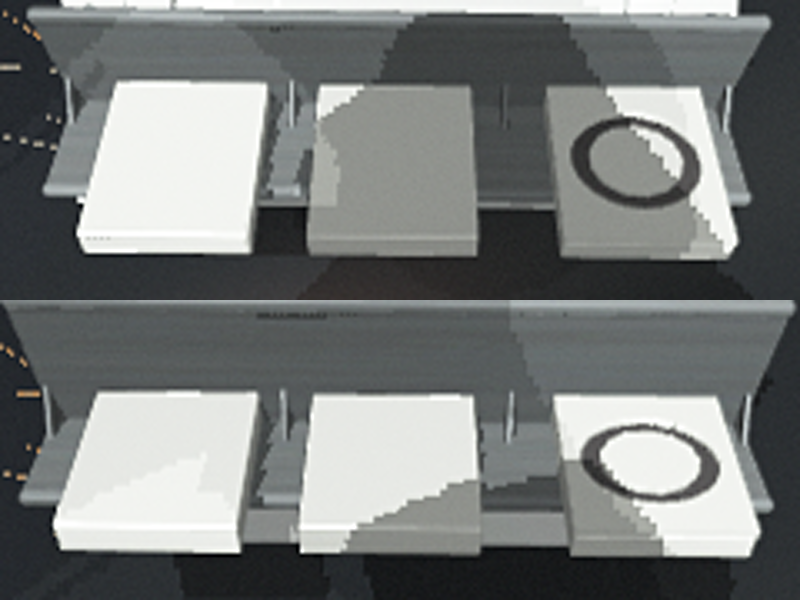

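All three are turned over. The worn coupon is at the far (+x) station, with its ring centred at about (636,163) in crop t1 and (650,463) in crop t2. Next I'll triangulate its face.

Run:
```python
from h import *
t1,t2=load("t1"),load("t2")
P=lambda u,v,o:(196+u*.3-.35,o+v*.3-.35)
pairs={"bl":((545,87),(553,395)),"br":((698,87),(716,396)),"tl":((560,236),(572,527)),"tr":((737,238),(757,530)),"ring":((636,163),(650,463)),
"ltl":((80,236),(57,523)),"ltr":((253,236),(240,527)),"lbl":((118,82),(97,392)),"lbr":((267,84),(260,393)),
"sl":((45,193),(22,503)),"sr":((748,203),(772,509)),"Ll":((30,12),(0,303)),"Lr":((770,20),(795,308))}
for k,(a,b) in pairs.items():
    A=P(*a,102);B=P(b[0],b[1]-300,38);X=tri([(t1,A),(t2,B)]);print(k,X.round(4),(proj(t1,X)-A).round(1))
```

```text
bl [0.5896 0.2787 0.0268] [ 0. -0.]
br [0.6399 0.2786 0.0248] [0.1 0. ]
tl [0.5889 0.2384 0.074 ] [0.3 0. ]
tr [0.6398 0.2376 0.0727] [-0.3 -0. ]
ring [0.6148 0.2568 0.0509] [-0.1 -0. ]
ltl [0.4523 0.2394 0.0796] [ 0.2 -0. ]
ltr [0.5001 0.2385 0.0748] [-0.2  0. ]
lbl [0.4499 0.2802 0.0246] [-0.3  0. ]
lbr [0.4995 0.2796 0.0259] [ 0.4 -0. ]
sl [0.4303 0.2466 0.0445] [ 0.1 -0. ]
sr [0.6512 0.2443 0.0496] [0.3 0. ]
Ll [0.4285 0.3013 0.0388] [-0.6  0. ]
Lr [0.6551 0.2989 0.0413] [ 0.2 -0. ]
```

The measured face fits the sizes given: 50 mm wide, about 63 mm long, leaning about 40°, at cradle y −18.5 and z 47. Now the grasp.

Run:
```python
from h import *
th=np.radians(40);c,s=np.cos(th),np.sin(th)
z=np.array([0,s,-c]);y=np.array([0,-c,-s]);R=np.column_stack([np.cross(y,z),y,z])
a=np.radians(-.5);Rz=np.array([[np.cos(a),-np.sin(a),0],[np.sin(a),np.cos(a),0],[0,0,1]]);R=Rz@R
cen=np.array([.6145,.2541,.0473])
g=cen-R[:,2]*.0125-R[:,1]*.001
r.gripper_to(0.45)
r.move_to(g-R[:,2]*.08,R)
f=r.line_to(g,feed=.08,f_stop=12);o=r.observe();print(f,o["eef_pos"].round(4),g.round(4),o["force"].round(1))
if not f:
    r.gripper_to(0.0);o=r.observe();print("w",o["width"],o["gripper_force"],o["force"].round(1),o["t"])
    r.line_to(g-R[:,2]*.09,feed=.1);o=r.observe();print("w",o["width"],o["gripper_force"],o["force"].round(1),o["t"])
    sy=np.array([.0776,.997,0]);O=np.array([.492,-.2126,0])
    D=down(np.pi-.078)
    for n,k in (("g1",.11),("g2",.06)):
        r.move_to(O+sy*k+[0,0,.2],D);snap("wrist",n);print(r.observe()["eef_pos"].round(4),r.observe()["width"],r.observe()["t"])
    i=[load(n)["image"] for n in ("g1","g2")]
    cv2.imwrite("pics/gz.png",np.vstack([cv2.resize(k[90:290,120:520],(600,300)) for k in i]))
```

```text
False [0.6149 0.2465 0.0581] [0.6144 0.2468 0.0575] [ 0.3 -0.6  0.3]
w 0.08456297415728296 61.78775914886501 [-0.4 -2.6  1.8] 19.6333
w 0.08847472170610578 61.32876314863097 [-0.5  0.3 -0.9] 20.6833
[ 0.5006 -0.1026  0.1996] 0.09297854450697506 22.3417
[ 0.4966 -0.1529  0.1996] 0.08605003057425109 22.7083
```

```bash
ls pics/g*
```

```text
pics/g1.pkl
pics/g1.png
pics/g2.pkl
pics/g2.png
pics/gz.png
```

View pics/gz.png

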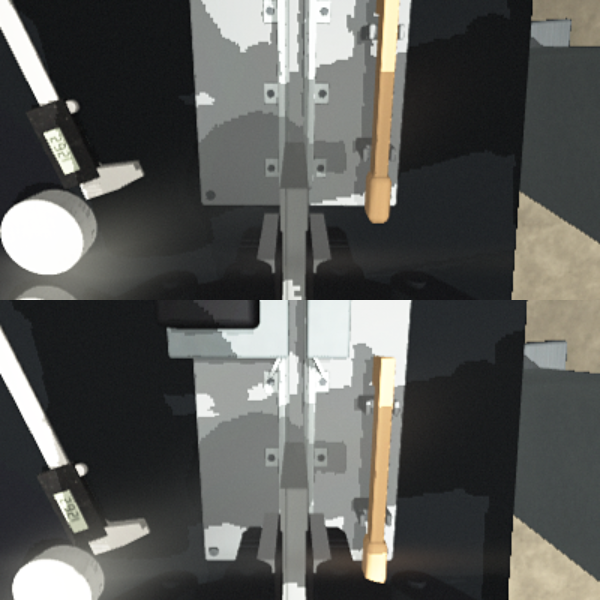

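The coupon hangs aligned with the guide. The guide centre is at crop u≈295.5, where the screw tabs at u≈270 and 321 are symmetric about it, and the coupon is at u≈294. Now I'll compute the guide line.

Run:
```python
from h import *
g1,g2,s1=load("g1"),load("g2"),load("s1")
P=lambda u,v:(120+u/1.5-.2,90+v/1.5-.2)
print("tabs at z=.01")
mids=[]
for s,a,b in [(g1,(270,11),(321,11)),(g1,(270,93),(321,93)),(g1,(270,167),(320,167)),(g2,(270,82),(322,82)),(g2,(270,157),(320.5,157))]:
    A=atz(s,P(*a),.01);B=atz(s,P(*b),.01);mids.append((A+B)/2);print(A.round(4),B.round(4),((A+B)/2).round(4))
m=np.array(mids);k=np.polyfit(m[:,1],m[:,0],1);print("line x=",k,"yaw",np.degrees(-k[0]), [round(np.polyval(k,y),4) for y in (-.06,-.15,-.21)])
print("tab tri",tri([(g1,P(295.5,93)),(g2,P(295.7,82))]),tri([(g1,P(295,167)),(g2,P(295.2,157))]))
print("rail end s1",atz(s1,(360.7,203),.03))
print("roof edge g2",atz(g2,P(340,58),.09),atz(g2,P(180,56),.09))
print("stick: tip",atz(g2,P(384,57),.054),"grip end",atz(g1,P(377,220),.057),atz(g2,P(375,281),.057))
print("bar mid",atz(g1,P(384,120),.054), "bar edges",atz(g1,P(377,100),.054),atz(g1,P(391,100),.054))
print("stick tri grip/bar junction",tri([(g1,P(379,178)),(g2,P(376,243))]))
```

```text
tabs at z=.01
[ 0.5105 -0.1955  0.01  ] [ 0.4729 -0.1926  0.01  ] [ 0.4917 -0.194   0.01  ]
[ 0.516  -0.1355  0.01  ] [ 0.4765 -0.1325  0.01  ] [ 0.4963 -0.134   0.01  ]
[ 0.5215 -0.0759  0.01  ] [ 0.4809 -0.0728  0.01  ] [ 0.5012 -0.0743  0.01  ]
[ 0.5111 -0.1952  0.01  ] [ 0.4711 -0.192   0.01  ] [ 0.4911 -0.1936  0.01  ]
[ 0.5168 -0.1356  0.01  ] [ 0.476  -0.1323  0.01  ] [ 0.4964 -0.1339  0.01  ]
line x= [0.08201009 0.50732264] yaw -4.698831785034558 [np.float64(0.5024), np.float64(0.495), np.float64(0.4901)]
tab tri [ 0.49115898 -0.38707256  2.32733239] [ 0.46118896 -0.74343311  2.32525828]
rail end s1 [ 0.485758   -0.06377528  0.03      ]
roof edge g2 [ 0.46481104 -0.21184501  0.09      ] [ 0.55666508 -0.22029224  0.09      ]
stick: tip [ 0.43204764 -0.20882702  0.054     ] grip end [ 0.44416362 -0.04340957  0.057     ] [ 0.44317321 -0.04477266  0.057     ]
bar mid [ 0.43702649 -0.1157926   0.054     ] bar edges [ 0.44148315 -0.12986027  0.054     ] [ 0.43202268 -0.12912812  0.054     ]
stick tri grip/bar junction [ 0.44071232 -0.07332351  0.05120995]
```

Everything agrees. The throat mouth comes out at y≈−0.2137 from both the roof edge and the rail end, the yaw is about −4.6°, and the bar midline falls within 1 mm of the predicted stick place. Next I'll place the coupon.

```bash
cat >> h.py <<'E'
O=np.array([.4892,-.2137,0]);yw=-.080
sx=np.array([np.cos(yw),np.sin(yw),0]);sy=np.array([-np.sin(yw),np.cos(yw),0])
def S(x,y,z): return O+sx*x+sy*y+np.array([0,0,z])
DG=down(np.pi+yw)
E
python3 - <<'E'
from h import *
r.move_to(S(0,.06,.13),DG)
o=r.observe();print(o["eef_pos"].round(4),S(0,.06,.13).round(4))
f=r.line_to(S(0,.06,.0535),feed=.05,f_stop=8);o=r.observe();print(f,o["eef_pos"].round(4),o["force"].round(1),o["width"],o["t"])
E
```

```text
[ 0.4939 -0.1537  0.1302] [ 0.494  -0.1539  0.13  ]
True [ 0.4939 -0.154   0.0544] [-1.4  0.8  4.6] 0.0892060029076494 24.5667
```

Run:
```python
from h import *
r.gripper_to(0.3);r.dwell(.3)
r.line_to(S(0,.06,.13),feed=.2)
r.move_to(S(0,.14,.2),DG);a=snap("wrist","p1")
o=r.observe();print(o["t"],o["width"],o["force"].round(1))
q=proj(a,S(0,.05,.04));x0,y0=(q-[130,90]).astype(int);y0=max(y0,0);print(x0,y0)
for n,X in (("rear top",S(0,.085,.073)),("fwd top",S(0,.035,.073)),("tip",S(-.06,0,.054))): print(n,proj(a,X))
cv2.imwrite("pics/pz.png",cv2.resize(a["image"][y0:y0+200,x0:x0+260],(780,600),interpolation=cv2.INTER_CUBIC))
```

```text
26.275 0.30154304660724995 [ 0.6 -0.7 -0.5]
184 6
rear top [314.89916397 133.30770858]
fwd top [314.94377564  75.12256201]
tip [380.69072808  37.01460125]
```

View pics/pz.png

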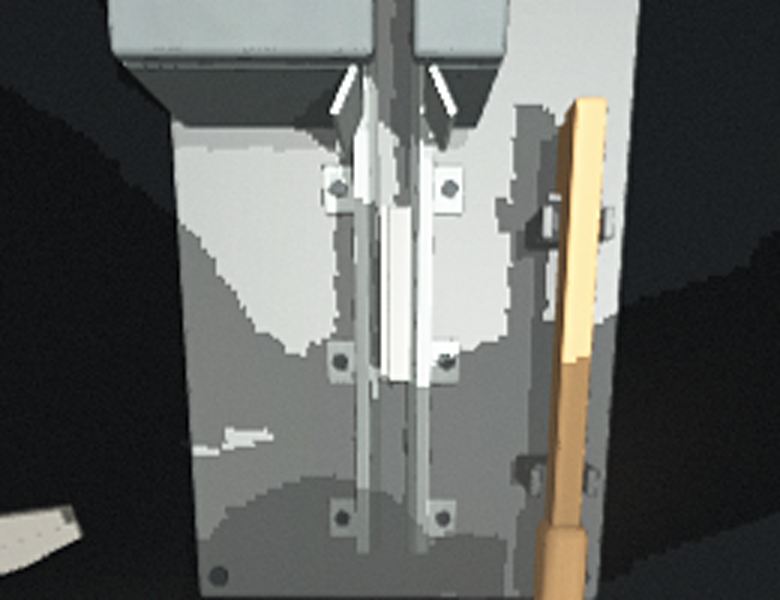

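The coupon stands in the guide at y≈35–85 mm (crop v 207–382, as predicted) with a slight lean. The stick tip at (592,98) matches its prediction too. Next is the push.

Run:
```python
from h import *
def st(n,f=None): o=r.observe();d=o["eef_pos"]-O;print(n,f,(d@sx).round(4),(d@sy).round(4),d[2].round(4),o["force"].round(1),round(o["width"],3),round(o["t"],2))
r.move_to(S(-.06,.085,.12),DG)
f=r.line_to(S(-.06,.085,.036),feed=.1,f_stop=8);st("down",f)
if f: raise SystemExit
r.gripper_to(0.0);st("grip")
r.line_to(S(-.06,.085,.085),feed=.1);st("lift")
r.line_to(S(-.06,.192,.085),feed=.2)
r.line_to(S(0,.192,.085),feed=.15)
f=r.line_to(S(0,.192,.036),feed=.06,f_stop=6);st("in guide",f)
if not f:
    f=r.line_to(S(0,.060,.036),feed=.06,f_stop=10);st("push",f)
```

```text
down False -0.0593 0.0851 0.0366 [ 1.1  0.2 -0.1] 0.301 27.8
grip None -0.0593 0.085 0.0368 [0.3 0.8 5.4] 0.102 28.08
lift None -0.0606 0.0851 0.0843 [-0.8  0.3 -0.9] 0.1 28.73
in guide False 0.0004 0.1921 0.0363 [ 0.7  0.5 -0.6] 0.099 30.93
push True -0.0004 0.0648 0.0353 [ 0.3  1.  -1.5] 0.102 32.88
```

Run:
```python
from h import *
def st(n,f=None): o=r.observe();d=o["eef_pos"]-O;print(n,f,(d@sx).round(4),(d@sy).round(4),d[2].round(4),o["force"].round(1),round(o["width"],3),round(o["t"],2))
f=r.line_to(S(0,.058,.036),feed=.02,f_stop=14);st("push2",f)
r.line_to(S(0,.192,.036),feed=.12);st("back")
r.line_to(S(0,.192,.085),feed=.12)
r.line_to(S(-.06,.192,.085),feed=.15)
r.line_to(S(-.06,.085,.085),feed=.15)
f=r.line_to(S(-.06,.085,.0368),feed=.06,f_stop=8);st("rest",f)
```

```text
push2 True -0.0008 0.0648 0.0346 [ 1.   1.6 -1.9] 0.096 33.12
back None -0.0001 0.1915 0.036 [ 0.9 -0.3 -1.4] 0.095 34.33
rest True -0.0608 0.0851 0.0369 [-1.4  2.3  5.1] 0.101 37.08
```

Run:
```python
from h import *
r.gripper_to(0.3);r.dwell(.2)
r.line_to(S(-.06,.085,.13),feed=.2)
r.move_to(S(0,.06,.2),DG);a=snap("wrist","f1")
r.move_to([.5435,.18,.2],down(0));b=snap("wrist","f2");print(r.observe()["t"])
def crop(s,X,w,h,W,H):
    q=proj(s,X);x0=int(np.clip(q[0]-w/2,0,640-w));y0=int(np.clip(q[1]-h/2,0,400-h));print(x0,y0)
    return cv2.resize(s["image"][y0:y0+h,x0:x0+w],(W,H),interpolation=cv2.INTER_CUBIC)
print("home top",proj(a,S(0,-.02,.073)),proj(a,S(0,-.07,.073)),"tip",proj(a,S(-.06,0,.054)),"grip",proj(a,S(-.06,.17,.057)))
cv2.imwrite("pics/fz.png",np.hstack([crop(a,S(-.02,.03,.05),200,300,400,600),cv2.resize(crop(b,[.5435,.26,.05],240,120,400,200),(400,600)) if 0 else np.vstack([crop(b,[.5435,.26,.05],240,120,400,200),crop(a,S(0,-.03,.08),80,80,400,400)])]))
```

```text
41.0083
home top [314.94231773 105.76225659] [314.86978582  44.33168149] tip [375.72299152 127.93732823] grip [367.85212612 281.86192669]
234 7
195 46
274 53
```

View pics/fz.png

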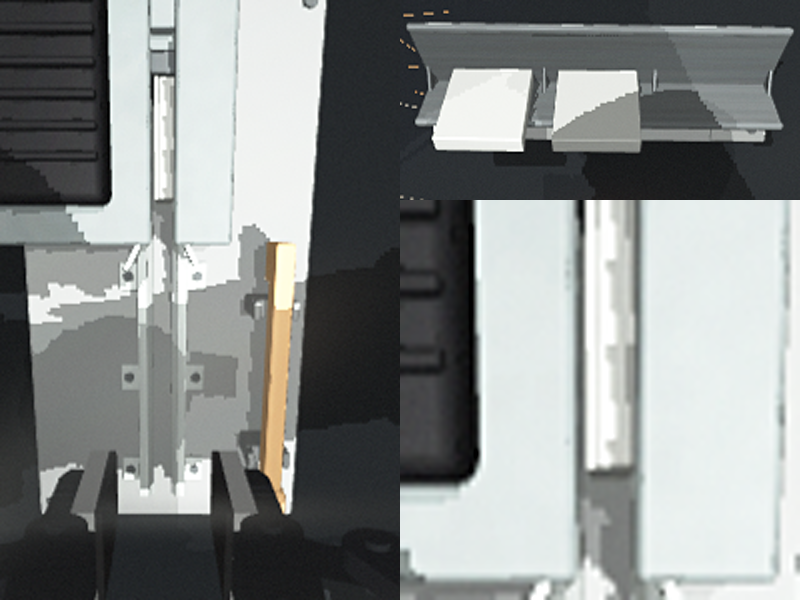

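The coupon is home: its rear edge at v≈199 matches the predicted 198, and its front touches the stop at v≈75. The stick lies in its rests with its tip at (282,243), and both plain coupons are turned over in the cradle. I'm handing in.

```bash
python3 -c "
from cell import r
print(r.job_done())"
```

```text
the job is handed in; nothing more can be done
None
```

The job is handed in at about 41 s of the 69 s limit: the worn coupon is fully home with its track towards the optical head, the stick is back in its rests, and both plain coupons lie turned over in the cradle; the hand-in returned no verdict.

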